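# Seat the keyed column in the lamp foot and hold it down

### The job

Put this restored porcelain lamp back together: lift its upper column out of the wooden stand, push the brass stem upright into the brass hub of the lamp foot, and turn the column until the key slips into the keyway and the column sits fully home on the grey cushion ring. Then keep pressing straight down with about 10 to 15 N so the ring stays clearly squeezed while the joint takes, and finish still gripping the column and pressing. Never ram or tip the porcelain over, and leave the glue bottle, spray can and micromotor where they stand.

Things in the scene. Friction and masses are not known exactly. Their poses are not given: they have to be found in the camera images.
- column_mid (a point): Loose upper column of the lamp: white porcelain, gilt lines, 180 mm tall over all, 0.28 to 0.44 kg, upright in the stand, stem down. Point on its axis, half-way up; z up along the axis, x towards the side with the key (blue tape strip on the belly). From here: flange underside at -56 mm, widest belly (55 mm) at -12, top of the brass nipple at +90.
- column_grip (a point): The place to grip the column: on its axis, 56 mm above column_mid, same axes; middle of a plain round sleeve, 32 mm in diameter, reaching 24 mm up and 24 mm down from here. A 42 mm wide collar begins just below the sleeve; a 10 mm thick nipple stands 10 mm above it.
- stem_tip (a point): Lowest point of the column's brass stem, on the axis, 90 mm below column_mid, same axes. Stem 22 mm in diameter, 34 mm long below the flange, last 6 mm tapered to 12 mm. One key, 6 mm wide, 5 mm proud, on the +x side, from the flange down to 12 mm above the tip: the round end enters the hub 12 mm before the key meets the hub's face.
- column: The same column; origin on its axis at the underside of its flange, 56 mm below column_mid; same axes.
- hub_mouth (a point): Centre of the top face of the brass hub in the lamp foot, 105 mm above the table. z up, x towards the keyway (blue tape strip on that side of the foot). Bore 24 mm in diameter, 45 mm deep; keyway 8 mm wide, open at the top: the key drops in when the column's x is within about 4 degrees of this x; ease the press while turning, and centre the key once in.
- cushion (a joint): Grey cushion ring round the hub, 37 to 53 mm in diameter, its free top 5 mm above hub_mouth; the column's flange lands on it (stem tip then 29 mm below hub_mouth). Value: how far it is squeezed, in m, 0 to 0.004. Gives from 3.5 N, then 1 mm per 3.5 N (17.5 N at 4 mm, then solid); the column's weight counts.
- foot: The lamp foot: white porcelain with flowers on a 184 mm round cork pad, stuck fast to the table; origin on the hub's axis at the table, 105 mm below hub_mouth; same axes.
- stand: Wooden block 100 x 100 x 48 mm, fixed to the table, origin at the centre of its underside. The column's flange rests on its top, with the stem hanging freely in a 37 mm wide hole, 42 mm deep.
- glue: White glue bottle with a pointed nozzle, 37 mm diameter, 112 mm tall, loose; origin under its centre. Bystander.
- spray_can: Dark blue spray can, 65 mm diameter, 152 mm tall, loose; origin under its centre. Bystander.
- micromotor: Pink micromotor control box, 150 x 115 x 90 mm, loose; origin under its centre. Bystander.
There are look-alikes about, which are no part of the job. Several things have the shape of the stand; the one meant has the colours described above.

How it is judged:
On the way, in this order (a step that is already met when the one before it is completed fails the run):
1. the column is gripped and lifted clear of the stand (z of stem_tip in the frame of stand above 0.052 m and contact force between the fingers and column above 2 N), for 0.1 s.
2. the key is in the keyway and the stem at least 20 mm down the hub (z of stem_tip in the frame of hub_mouth below -0.02 m and horizontal distance between stem_tip and hub_mouth below 0.004 m and angle between the x axis of column_mid and the x axis of hub_mouth, either way round below 0.2 rad), for 0.1 s.
At the end, for the whole second after the job is handed in: Key in the keyway, column upright (0.06 rad), stem tip over 29 mm below the hub face and within 3 mm of its axis, cushion ring squeezed over 1 mm (weight alone does not), fingers still gripping, all at rest (value of joint cushion above 0.001 m and z of stem_tip in the frame of hub_mouth below -0.029 m and horizontal distance between stem_tip and hub_mouth below 0.003 m and angle between the x axis of column_mid and the x axis of hub_mouth, either way round below 0.2 rad and angle between column_mid's own z axis and vertical below 0.06 rad and contact force between the fingers and column above 2 N and linear speed of column below 0.02 m/s); the arm keeps its last pose, push and grip.
It fails at once if the column is rammed into the foot (more than 60 N between them) (contact force between column and foot above 60 N).
It fails at once if the column is tipped over (angle between column_mid's own z axis and vertical above 0.7 rad).
It fails at once if the glue bottle is knocked over or pushed away by more than 3 cm (distance of glue from where it was at the start of the episode above 0.03 m or angle between glue's own z axis and vertical above 0.5 rad).
It fails at once if the spray can is knocked over or pushed away by more than 3 cm (distance of spray_can from where it was at the start of the episode above 0.03 m or angle between spray_can's own z axis and vertical above 0.5 rad).
It fails at once if the micromotor is tipped or pushed away by more than 3 cm (distance of micromotor from where it was at the start of the episode above 0.03 m or angle between micromotor's own z axis and vertical above 0.5 rad).
It also fails if it takes over 48 s, if anything falls off the work surface, if the arm or the gripper's body presses on something with over 40 N, if the wrist force passes 120 N, or if a joint passes its speed limit or range.

### The arm

A 6-joint arm with a two-finger parallel gripper is mounted at the origin on the work surface. World frame = base frame: x ahead of the robot, y to its left, z up, the work surface at z = 0. Lengths are in m, angles in rad, forces in N, time in s.
With the tool pointing down it reaches from about 0.4 to 0.825 m from the base axis. Payload 7 kg.
Tool frame: the origin (TCP) lies on the centre line of the jaws, within the pads' length; the fingertips stand arm.tip_reach ahead of it and the grasp point (between the pads) lies 5 mm behind it (arm.tip_reach is the distance from the TCP to the fingertips, in m); z points along the fingers, y is the line along which they close (so a half turn about z gives the same grasp; the last joint's range is limited). The gripper opens to 88 mm and grips with 3 to 60 N. Pads are 19 mm wide; open, the fingers measure 130 mm over their backs; the gripper's body (78 mm by 193 mm) begins 47 mm behind the grasp point.
Start: joints at [-0.853, 0.359, 0.012, 0, -1.224, -0.288], TCP at [0.281, -0.614, 0.241] pointing down, gripper open.
Joint ranges: [-3.07, 3.07], [-1.43, 2.12], [-1.02, 1.25], [-3.03, 1.67], [-3.05, -0], [-3.03, 3.03]. Speed limits (rad/s): [2.39, 2.39, 3.01, 3.14, 3.14, 3.14].

### API

Orientations are given as [roll, pitch, yaw] about the fixed x, y, z axes, in that order (R = Rz(yaw) Ry(pitch) Rx(roll)).
In Python, from station import status, optics, order, arm gives the robot as it stands. The module is installed in compiled form; this text tells all that it offers.
- The arm moves only by the shell command python3 -m jog 'ROWS' [FORCE]. ROWS is JSON, a list of rows, each a list of 3 entries, a list of its own where there are three numbers: the gripper command: -1 is shut, 1 is fully open, values between are in proportion, then the shift along the tool's x, y, z in mm, then the turn about the tool's z in rad. A call has 1 to 20 rows; each row is the pose to reach, as a shift and turn from the pose commanded when the call began, along the tool's axes at that moment; what a row does not reach only later rows make up. A row lasts 1/8 s, in which the tool goes at most 62.5 mm and 10.7 degrees, less where a joint would pass 70% of its speed; a pose out of reach is approached as far as the arm can. A call with a gripper value outside its range is refused whole. The fingers move at their own pace and stop on an object; FORCE is the grip in N (left out, the last holds). Time passes only in rows, so rows that repeat a pose let the fingers close. It gives the time, the measured TCP pose, the force, the opening and the grip force at its end, in the units of the state.
- status.get_state(): the state, without advancing time (a new reading comes with each control period).
- optics.grab_frame(name): name is "scene" or "top" or "wrist"; returns a dict with "color" (400x640x3 uint8, red, green, blue), "mtx" (3x3 intrinsics, pixels), "cam_to_world" (4x4, takes a point from camera to world coordinates). Camera axes: x right, y down, z forward; pixel columns grow to the right and rows downward; lengths in m; the calibration is good to about 2 mm. A picture is of the moment at which its call begins. There is no depth.
- order.job_done(): hands the job in; it is judged then, once.
The state is a dict: "t": time; "q": joint angles; "qd": joint speeds; "joint_efforts": joint torques, N m; "eef_pos": TCP position; "ee_rot": TCP orientation; "force": force on the tool from outside, world axes, zero at the start; "moment": the same for the moment, N m; "width": finger opening in m; "gripper_force": force on a finger pad.
Only numpy, scipy, OpenCV 4.12 (cv2) and the standard library are available. Lean on these libraries where they do the work, as an engineer would, in place of code of your own. Each camera call takes 0.05 s, during which the arm holds its last target. There are 200 camera calls.

## Working session

There is one attempt and no reset: what is moved stays moved. The work goes in short steps, Python scripts to look and compute and a shell command to move; the robot and the scene stay as the last step left them, time stands still between calls to the robot, and variables do not carry over. Pictures are saved under pics/ and viewed, at most 10 in all, crops included, and the job is handed in when it is done.

```bash
mkdir -p pics
python3 - <<'E'
from station import status,optics,arm
import cv2,numpy as np
for n in("scene","top"):
    f=optics.grab_frame(n);np.savez(f"pics/{n}0.npz",**f);cv2.imwrite(f"pics/{n}0.png",f["color"][:,:,::-1])
    print(n,f["mtx"].tolist(),f["cam_to_world"].round(3).tolist())
s=status.get_state();print(s,arm.tip_reach)
E
```

```text
scene [[508.70981993399465, 0.0, 318.9203000691663], [0.0, 508.70981993399465, 196.17890054613537], [0.0, 0.0, 1.0]] [[-0.209, 0.715, -0.668, 1.465], [0.978, 0.165, -0.129, 0.23], [0.018, -0.68, -0.733, 1.081], [0.0, 0.0, 0.0, 1.0]]
top [[446.46451223304723, 0.0, 323.80179798028524], [0.0, 446.46451223304723, 195.88449359433224], [0.0, 0.0, 1.0]] [[0.016, -0.991, 0.132, 0.465], [-1.0, -0.016, 0.003, 0.074], [-0.001, -0.132, -0.991, 1.063], [0.0, 0.0, 0.0, 1.0]]
{'t': 0.1, 'q': array([-8.52863628e-01,  3.59316956e-01,  1.11701680e-02, -3.35168373e-04,
       -1.22409173e+00, -2.88122037e-01]), 'qd': array([ 0.00033593, -0.00105895,  0.00211843,  0.00150539,  0.00047984,
        0.00044939]), 'joint_efforts': array([ 6.18360718e-04, -5.84162486e+01,  2.93752670e+01,  7.01551527e+00,
        1.01989068e-02, -3.63406184e-05]), 'eef_pos': array([ 0.28110203, -0.61323239,  0.23971903]), 'ee_rot': array([ 3.14012036e+00, -1.07734541e-04, -2.71189603e+00]), 'force': array([ 0.4175071 ,  0.07310501, -0.73827093]), 'moment': array([ 0.02738962, -0.03981778, -0.03663889]), 'gripper_force': 0.0, 'width': 0.08762700167239719} 0.014
```

View pics/scene0.png

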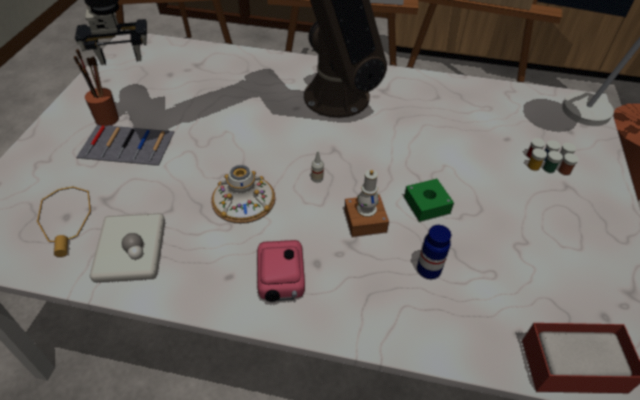

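View pics/top0.png

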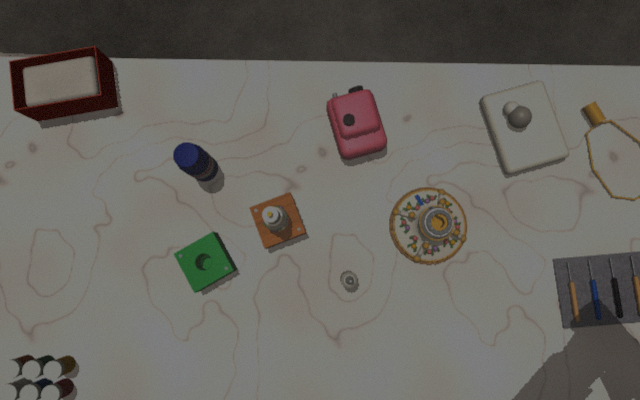

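The scene view shows the column on the brown stand at about (368,200) and the foot at (243,195). In the top view they are at (277,221) and (428,226), with glue at (349,281), can at (195,160) and motor at (357,123). I'll enlarge both areas.

```bash
cat > h.py <<'E'
import numpy as np,cv2
def ray(f,u,v,z):
    M=f["cam_to_world"];d=M[:3,:3]@np.linalg.solve(f["mtx"],[u,v,1.]);o=M[:3,3]
    return o+d*(z-o[2])/d[2]
def proj(f,P):
    p=np.linalg.inv(f["cam_to_world"])@np.r_[P,1];p=f["mtx"]@p[:3];return p[:2]/p[2]
def tri(fa,a,fb,b):
    A=[];B=[]
    for f,(u,v) in((fa,a),(fb,b)):
        M=f["cam_to_world"];d=M[:3,:3]@np.linalg.solve(f["mtx"],[u,v,1.]);d/=np.linalg.norm(d)
        Q=np.eye(3)-np.outer(d,d);A.append(Q);B.append(Q@M[:3,3])
    return np.linalg.lstsq(np.vstack(A),np.hstack(B),rcond=None)[0]
def crop(f,x,y,w,h,k):
    return cv2.resize(np.ascontiguousarray(f["color"][y:y+h,x:x+w,::-1]),None,fx=k,fy=k,interpolation=cv2.INTER_CUBIC)
E
python3 - <<'E'
from h import *
t=dict(np.load("pics/top0.npz"));s=dict(np.load("pics/scene0.npz"))
a=[crop(t,235,180,80,60,5),crop(t,388,180,80,90,5)[:300] if 0 else crop(t,388,185,80,60,5),crop(s,335,165,80,60,5),crop(s,205,160,80,60,5)]
im=np.vstack([np.hstack(a[:2]),np.hstack(a[2:])]);im=cv2.convertScaleAbs(im,alpha=1.5);cv2.imwrite("pics/c1.png",im)
# stand: brown mask in top
for n,f,box in(("top",t,(235,180,80,80)),("scene",s,(335,185,70,60))):
    x,y,w,h=box;hsv=cv2.cvtColor(f["color"][y:y+h,x:x+w],cv2.COLOR_RGB2HSV)
    m=cv2.inRange(hsv,(5,110,60),(18,255,255));c=max(cv2.findContours(m,0,2)[0],key=cv2.contourArea)
    r=cv2.minAreaRect(c);print(n,r,[ray(f,p[0]+x,p[1]+y,.048).round(3).tolist() for p in cv2.boxPoints(r)],ray(f,r[0][0]+x,r[0][1]+y,.048))
# foot: ellipse of outer pad in top via colour saturation
for n,uv,z in(("foot",(428,226),.02),("hub",(436,222),.105),("nip",(273,212),.228),("glue",(349,281),.1),("can",(188,155),.15),("motor",(357,123),.09)):print(n,ray(t,*uv,z).round(3))
E
```

```text
top ((42.23453903198242, 39.9097900390625), (43.93903350830078, 43.86723709106445), 68.96248626708984) [[0.571, 0.248, 0.048], [0.609, 0.155, 0.048], [0.516, 0.117, 0.048], [0.479, 0.209, 0.048]] [0.54331167 0.18202579 0.048     ]
scene ((31.441171646118164, 26.23529624938965), (28.607797622680664, 39.95887756347656), 85.60128784179688) [[0.516, 0.121, 0.048], [0.48, 0.228, 0.048], [0.581, 0.246, 0.048], [0.615, 0.145, 0.048]] [0.54928227 0.18506757 0.048     ]
foot [ 0.537 -0.168  0.02 ]
hub [ 0.54  -0.165  0.105]
nip [0.544 0.171 0.228]
glue [0.412 0.02  0.1  ]
can [0.668 0.362 0.15 ]
motor [0.761 0.005 0.09 ]
```

View pics/c1.png

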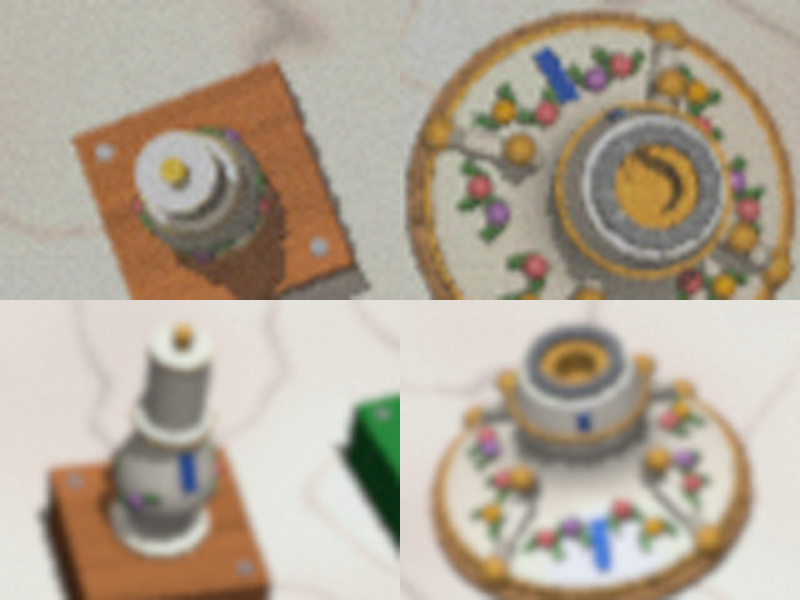

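Run:
```python
from h import *
t=dict(np.load("pics/top0.npz"));s=dict(np.load("pics/scene0.npz"))
def blob(f,box,lo,hi):
    x,y,w,h=box;m=cv2.inRange(cv2.cvtColor(f["color"][y:y+h,x:x+w],cv2.COLOR_RGB2HSV),lo,hi)
    n,l,st,c=cv2.connectedComponentsWithStats(m);i=1+np.argmax(st[1:,4]);return c[i]+[x,y],st[i,4]
B=((105,120,50),(125,255,255))
nt=blob(t,(262,205,16,18),(20,90,90),(35,255,255));ns=blob(s,(365,167,12,10),(12,90,60),(35,255,255))
ft=blob(t,(412,192,16,16),*B);fs=blob(s,(235,200,20,18),*B);ct=blob(s,(366,190,14,16),*B)
print(nt,ns,ft,fs,ct)
N=tri(t,nt[0],s,ns[0]);F=tri(t,ft[0],s,fs[0]);print("nip",N,"foot tape",F)
# hub by gold bore ring in both views
ht=blob(t,(425,210,26,26),(12,100,60),(30,255,255));hs=blob(s,(228,165,24,18),(12,100,50),(30,255,255));print(ht,hs)
Ha=ray(t,438.4,222.2,.110);Hb=ray(s,(575-400)/5+205,160+(361-300)/5,.110);print("hub",Ha,Hb,ray(t,*ht[0],.105))
H=(Ha+Hb)/2;d=F-H;print("foot yaw",np.degrees(np.arctan2(d[1],d[0])),np.hypot(*d[:2]))
H2=ray(t,*ft[0],.03);print(np.degrees(np.arctan2(*(H2-Ha)[1::-1])))
# column tape: ray vs cylinder r .0275 about nip axis
M=s["cam_to_world"];o=M[:3,3];v=M[:3,:3]@np.linalg.solve(s["mtx"],[*ct[0],1.])
a=v[:2]@v[:2];b=2*v[:2]@(o[:2]-N[:2]);c=((o[:2]-N[:2])**2).sum()-.0275**2
k=(-b-np.sqrt(b*b-4*a*c))/2/a;P=o+k*v;d=P-N;print("col tape",P,"yaw",np.degrees(np.arctan2(d[1],d[0])))
```

```text
(array([269.11111111, 213.72222222]), np.int32(18)) (array([371.11111111, 171.66666667]), np.int32(9)) (array([419.03030303, 199.90909091]), np.int32(33)) (array([244.45454545, 208.        ]), np.int32(22)) (array([372.30769231, 199.23076923]), np.int32(13))
nip [0.54409812 0.18321478 0.19215956] foot tape [ 0.59677893 -0.1452951   0.0295464 ]
(array([438.87155963, 221.87614679]), np.int32(218)) (array([239.27272727, 171.70454545]), np.int32(88))
hub [ 0.53922839 -0.16912573  0.11      ] [ 0.54205944 -0.1678363   0.11      ] [ 0.54032833 -0.17142568  0.105     ]
foot yaw 22.442501524675023 0.06073488936153948
22.51852570939249
col tape [0.56796076 0.19688316 0.11882257] yaw 29.803837349054838
```

```bash
cat >> h.py <<'E'
def todo(x,y,z):
    from station import status
    s=status.get_state();w=s["ee_rot"][2];d=np.array([x,y,z])-s["eef_pos"]
    return 1e3*np.array([d[0]*np.cos(w)+d[1]*np.sin(w),d[0]*np.sin(w)-d[1]*np.cos(w),-d[2]])
E
python3 -m jog '[[1,[-571,614,-40],0],[1,[-571,614,-40],0],[1,[-571,614,-40],0],[1,[-571,614,-40],0],[1,[-571,614,-40],0],[1,[-571,614,-40],0],[1,[-571,614,-40],0],[1,[-571,614,-40],0],[1,[-571,614,-40],0],[1,[-571,614,-40],0],[1,[-571,614,-40],0],[1,[-571,614,-40],0],[1,[-571,614,-40],0],[1,[-571,614,-40],0],[1,[-571,614,-40],0],[1,[-571,614,-40],0],[1,[-571,614,-40],0]]' 30
python3 - <<'E'
from h import *
from station import optics,status
f=optics.grab_frame("wrist");np.savez("pics/w1.npz",**f);cv2.imwrite("pics/w1.png",f["color"][:,:,::-1])
s=status.get_state();print(s["eef_pos"],s["ee_rot"],s["q"],f["cam_to_world"].round(3).tolist(),todo(.544,.183,.158))
print([proj(f,[.544,.183,z]) for z in(.194,.184,.048)])
E
```

```text
t: 2.22
eef_pos: [0.5442, 0.1813, 0.2808]
ee_rot: [3.142, 0.0, -2.713]
force: [0.1, -0.5, -0.7]
width: 0.0873
gripper_force: 0.0
[0.54427017 0.18136636 0.28092037] [ 3.14146954e+00  4.45452380e-04 -2.71298509e+00] [ 6.62534162e-01  1.68373299e-01 -1.54116045e-01 -1.74085278e-05
 -1.24784512e+00 -1.80471738e+00] [[-0.416, 0.867, 0.275, 0.47], [0.909, 0.397, 0.126, 0.147], [-0.0, 0.303, -0.953, 0.425], [0.0, 0.0, 0.0, 1.0]] [ -0.43321861   1.59815188 122.92036996]
[array([316.76207077, 209.25220841]), array([316.69896584, 205.28117641]), array([316.15179358, 170.84902569])]
```

View pics/w1.png

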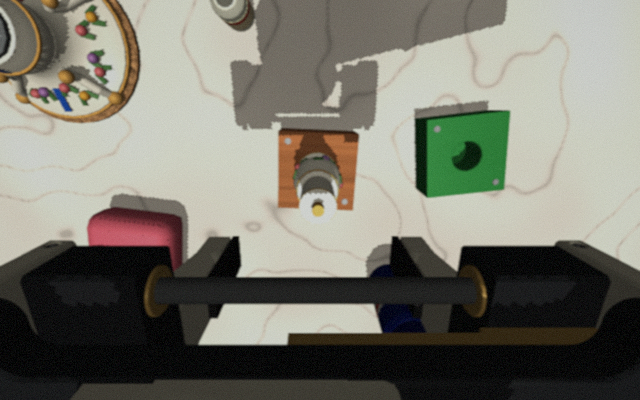

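The nipple shows at (317,210), within about 1 px of the prediction, so the column position holds. I'll go down and grip.

```bash
python3 -m jog '[[1,[0,1.5,60],0],[1,[0,1.5,100],0],[1,[0,1.5,123],0],[1,[0,1.5,123],0],[1,[0,1.5,123],0],[-1,[0,1.5,123],0],[-1,[0,1.5,123],0],[-1,[0,1.5,123],0],[-1,[0,1.5,123],0],[-1,[0,1.5,123],0],[-1,[0,1.5,123],0],[-1,[0,1.5,123],0],[-1,[0,1.5,123],0]]' 50
```

```text
t: 3.9
eef_pos: [0.5438, 0.1838, 0.1575]
ee_rot: [-3.142, -0.0, -2.712]
force: [0.3, -1.0, -0.4]
width: 0.0317
gripper_force: 50.0
```

```bash
python3 -m jog '[[-1,[0,0,-30],0],[-1,[0,0,-70],0],[-1,[0,0,-130],0],[-1,[0,0,-130],0],[-1,[30,-64,-130],0],[-1,[50,-106,-130],0],[-1,[70,-149,-130],0],[-1,[90,-191,-130],0],[-1,[110,-234,-130],0],[-1,[130,-277,-130],0],[-1,[142,-302,-130],0],[-1,[150,-319,-130],0],[-1,[150,-319,-130],0],[-1,[150,-319,-130],0],[-1,[150,-319,-130],0]]'
python3 - <<'E'
from h import *
from station import optics,status
F={}
for n in("scene","wrist","top"):
    F[n]=f=optics.grab_frame(n);np.savez(f"pics/{n}2.npz",**f)
s=status.get_state();p=s["eef_pos"];print(p,s["ee_rot"],s["force"],s["q"])
f=F["scene"];u,v=proj(f,p).astype(int);print(u,v)
a=crop(f,u-40,v-30,80,100,6);w=cv2.resize(crop(F["wrist"],220,100,200,200,1),(300,300))
a=a[:600]
c=np.zeros((600,780,3),np.uint8);c[:,:480]=a;c[:300,480:]=w;
cv2.imwrite("pics/c2.png",cv2.convertScaleAbs(c[:, :780],alpha=1.4)) if 0 else None
c=np.zeros((600,800,3),np.uint8);c[:,:480]=a;c[:320,480:]=cv2.resize(crop(F["wrist"],200,60,240,240,1),(320,320))
cv2.imwrite("pics/c2.png",cv2.convertScaleAbs(c,alpha=1.4))
E
```

```text
t: 5.78
eef_pos: [0.5405, -0.1678, 0.2875]
ee_rot: [3.141, 0.0, -2.711]
force: [0.7, -0.3, -3.3]
width: 0.0313
gripper_force: 50.0
[ 0.54050887 -0.16798789  0.28764146] [ 3.14156542e+00  2.34528324e-04 -2.71082448e+00] [ 0.44771296  0.22347272 -4.31122779] [ 4.42978367e-02  1.51976133e-01 -1.58785983e-01 -1.19343893e-04
 -1.25982724e+00 -1.18428949e+00]
233 120
```

View pics/c2.png

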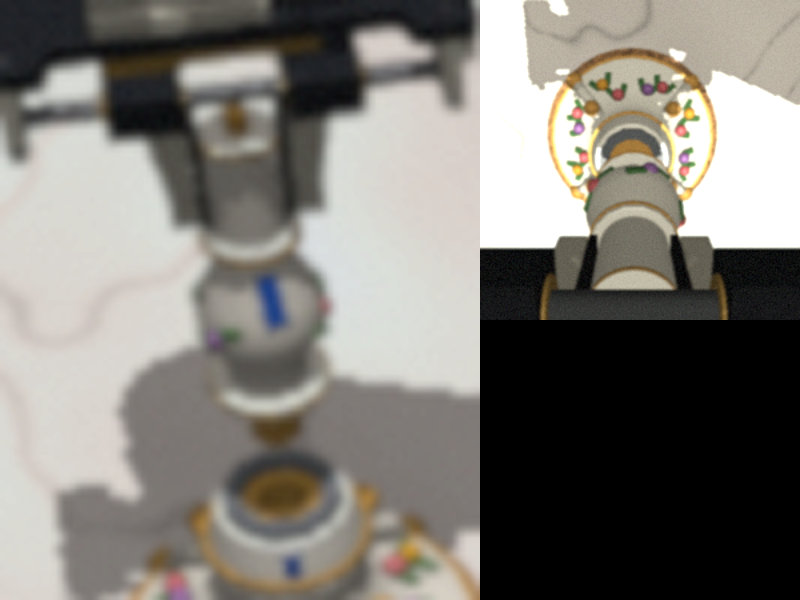

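Run:
```python
from h import *
s=dict(np.load("pics/scene2.npz"));w=dict(np.load("pics/wrist2.npz"));t0=dict(np.load("pics/top0.npz"));s0=dict(np.load("pics/scene0.npz"))
A=np.array([.5405,-.168]);u0,v0=193,90
def blob(f,box,lo,hi):
    x,y,ww,h=box;m=cv2.inRange(cv2.cvtColor(f["color"][y:y+h,x:x+ww],cv2.COLOR_RGB2HSV),lo,hi)
    n,l,st,c=cv2.connectedComponentsWithStats(m);i=1+np.argmax(st[1:,4]);return c[i]+[x,y],st[i,4]
def yaw(f,px,C,r):
    M=f["cam_to_world"];o=M[:3,3];v=M[:3,:3]@np.linalg.solve(f["mtx"],[*px,1.])
    e=o[:2]-C;a=v[:2]@v[:2];b=2*v[:2]@e;c=e@e-r*r;k=(-b-np.sqrt(b*b-4*a*c))/2/a;P=o+k*v
    return np.degrees(np.arctan2(P[1]-C[1],P[0]-C[0])),P[2]
B=((105,110,40),(125,255,255))
c=blob(s,(u0+38,v0+42,16,16),*B);h=blob(s,(u0+42,v0+88,14,12),*B);print(c,h)
for r in(.024,.0265,.0275):print("col",r,yaw(s,c[0],A,r))
for r in(.03,.034,.038):print("hub",r,yaw(s,h[0],A,r))
# image-plane consistency: tip, nipple, bore, ring
for n,P in(("nip",.3215),("tip",.144),("bore",.105),("ring",.110)):
    print(n,(proj(s,[*A,P])-[u0,v0])*6,proj(w,[*A,P]))
# grey ring in first top & scene views by ellipse fit of grey mask
for f,b in((t0,(420,205,36,36)),(s0,(226,160,30,20))):
    x,y,ww,hh=b;hsv=cv2.cvtColor(f["color"][y:y+hh,x:x+ww],cv2.COLOR_RGB2HSV)
    m=cv2.inRange(hsv,(12,100,40),(30,255,255));print(cv2.minAreaRect(np.argwhere(m)[:,::-1].astype(np.float32)))
g=blob(s,(u0+40,v0+77,14,10),(10,80,30),(30,255,255));print("bore now",(g[0]-[u0,v0])*6,g[1])
tp=blob(s,(u0+40,v0+69,12,6),(10,80,20),(30,255,255));print("tip now",(tp[0]-[u0,v0])*6,tp[1])
gw=blob(w,(200+90,60+95,50,30),(10,90,40),(30,255,255));print("wrist bore",gw)
```

```text
(array([237.77777778, 139.66666667]), np.int32(18)) (array([241., 184.]), np.int32(1))
col 0.024 (np.float64(34.742596801080786), np.float64(0.2438746211929993))
col 0.0265 (np.float64(33.625424213624605), np.float64(0.24604564118421945))
col 0.0275 (np.float64(33.236408209955904), np.float64(0.2469119179259348))
hub 0.03 (np.float64(19.52202703959753), np.float64(0.09317422128127273))
hub 0.034 (np.float64(19.98315095752048), np.float64(0.09723072533468946))
hub 0.038 (np.float64(20.347036539368897), np.float64(0.10128546731837518))
nip [232.45983327 114.22858906] [314.05035456 301.99904025]
tip [275.42603468 436.06519384] [314.62616297 189.45629076]
bore [283.78369165 498.66788741] [314.67495061 179.92066224]
ring [282.73154889 490.78685435] [314.66930796 181.02352801]
((17.5, 17.5), (35.0, 35.0), 90.0)
((13.538256645202637, 11.883221626281738), (8.42654800415039, 28.576988220214844), 81.57302856445312)
bore now [278.08988764 489.84269663] 89
tip now [273.         427.38461538] 26
wrist bore (array([312.7122807, 171.1754386]), np.int32(285))
```

```bash
python3 -m jog '[[-1,[1,-1.3,0],0.148],[-1,[1,-1.3,15],0.148],[-1,[1,-1.3,30],0.148],[-1,[1,-1.3,36],0.148],[-1,[1,-1.3,39],0.148],[-1,[1,-1.3,42],0.148],[-1,[1,-1.3,45],0.148],[-1,[1,-1.3,45],0.148]]'
python3 - <<'E'
from h import *
from station import optics,status
f=optics.grab_frame("scene");np.savez("pics/scene3.npz",**f);s=status.get_state()
print(s["eef_pos"],s["ee_rot"],s["force"],s["moment"])
g=optics.grab_frame("wrist");np.savez("pics/wrist3.npz",**g)
c=np.zeros((600,800,3),np.uint8);c[:,:480]=crop(f,197,98,60,75,8);c[:320,480:]=cv2.resize(crop(g,240,80,160,160,1),(320,320))
cv2.imwrite("pics/c3.png",cv2.convertScaleAbs(c,alpha=1.4))
E
```

```text
t: 6.92
eef_pos: [0.54, -0.1702, 0.2425]
ee_rot: [3.142, -0.0, -2.86]
force: [-0.4, 0.2, -2.8]
width: 0.0315
gripper_force: 50.0
[ 0.54007325 -0.17023024  0.24265402] [-3.14152992e+00  1.13630176e-04 -2.85965486e+00] [ 0.26725225  0.09840188 -3.72426068] [0.01568071 0.05134601 0.01686569]
```

View pics/c3.png

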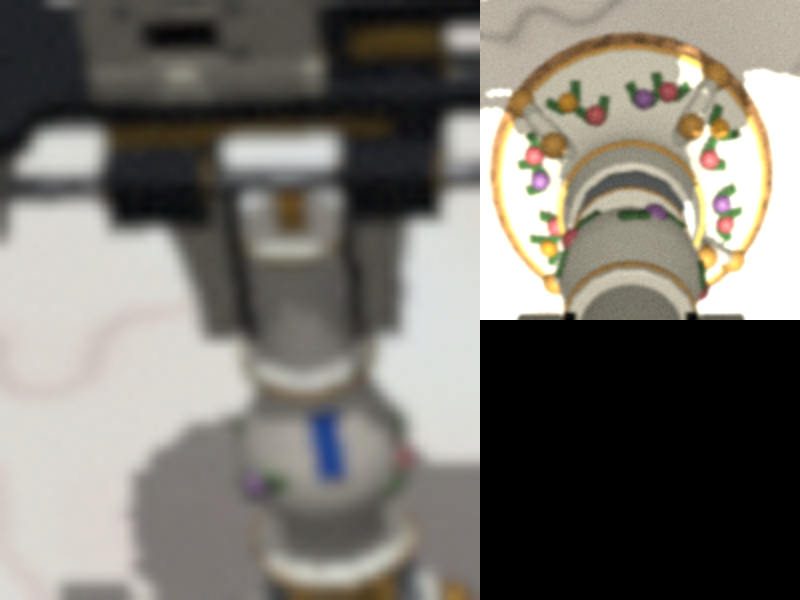

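Stem tip is about 6 mm in the bore with no contact. The tape at (327,448) is a little right of the axis, so I'll turn about 2° more and ease down.

```bash
python3 -m jog '[[-1,[0,0,3],0.035],[-1,[0,0,5],0.035],[-1,[0,0,6],0.035],[-1,[0,0,7],0.035],[-1,[0,0,8],0.035],[-1,[0,0,8],0.035]]'
```

```text
t: 7.78
eef_pos: [0.54, -0.1702, 0.2345]
ee_rot: [3.142, -0.0, -2.895]
force: [0.0, 0.4, -3.3]
width: 0.031
gripper_force: 50.0
```

```bash
python3 -m jog '[[-1,[0,0,1],0],[-1,[0,0,2],0],[-1,[0,0,3],0],[-1,[0,0,4],0],[-1,[0,0,4],0]]'
```

```text
t: 8.4
eef_pos: [0.54, -0.1702, 0.2304]
ee_rot: [3.142, -0.0, -2.895]
force: [0.8, 1.1, -3.6]
width: 0.031
gripper_force: 50.0
```

```bash
python3 -m jog '[[-1,[0,0,1.5],0],[-1,[0,0,3],0],[-1,[0,0,4.5],0],[-1,[0,0,6],0],[-1,[0,0,7.5],0],[-1,[0,0,9],0],[-1,[0,0,9],0]]'; python3 -c "
from station import status;s=status.get_state();print(s['force'],s['moment'])"
```

```text
t: 9.28
eef_pos: [0.54, -0.1702, 0.2214]
ee_rot: [3.141, -0.0, -2.895]
force: [0.1, -0.3, -3.0]
width: 0.0313
gripper_force: 50.0
[ 0.12387041 -0.30295126 -2.95911367] [-0.03973934  0.02802667 -0.00553498]
```

```bash
python3 -m jog '[[-1,[0,0,1],0],[-1,[0,0,2],0],[-1,[0,0,2.5],0],[-1,[0,0,3],0],[-1,[0,0,3.5],0],[-1,[0,0,4],0],[-1,[0,0,4],0]]'
```

```text
t: 10.15
eef_pos: [0.5402, -0.1703, 0.2181]
ee_rot: [-3.141, 0.001, -2.895]
force: [-2.2, 1.0, 4.6]
width: 0.0313
gripper_force: 50.0
```

```bash
python3 -m jog '[[-1,[0,0,0.5],0],[-1,[0,0,1],0],[-1,[0,0,1.5],0],[-1,[0,0,2],0],[-1,[0,0,2],0],[-1,[0,0,2],0]]'
```

```text
t: 10.9
eef_pos: [0.5404, -0.1703, 0.2167]
ee_rot: [-3.141, 0.001, -2.894]
force: [-3.0, 1.2, 10.1]
width: 0.0312
gripper_force: 50.0
```

```bash
python3 -m jog '[[-1,[0.3,0,0.3],0],[-1,[0.6,0,0.6],0],[-1,[0.6,0,0.6],0],[-1,[0.6,0,0.6],0],[-1,[0.6,0,0.6],0],[-1,[0.6,0,0.6],0],[-1,[0.6,0,0.6],0],[-1,[0.6,0,0.6],0],[-1,[0.6,0,0.6],0],[-1,[0.6,0,0.6],0],[-1,[0.6,0,0.6],0],[-1,[0.6,0,0.6],0]]'
python3 - <<'E'
from h import *
from station import optics,status
f=optics.grab_frame("scene");s=status.get_state();print(s["eef_pos"],s["force"],s["moment"],np.abs(s["qd"]).max())
cv2.imwrite("pics/c4.png",cv2.convertScaleAbs(crop(f,195,100,90,75,8),alpha=1.4))
E
```

```text
t: 12.4
eef_pos: [0.5403, -0.1704, 0.2164]
ee_rot: [-3.141, 0.002, -2.894]
force: [-1.8, 2.5, 10.4]
width: 0.0314
gripper_force: 50.0
[ 0.54024157 -0.17039101  0.21637808] [-2.85978057  3.7836691  10.75034684] [1.17288895e+00 1.04563674e+00 4.27798671e-04] 0.001488442079228168
```

View pics/c4.png

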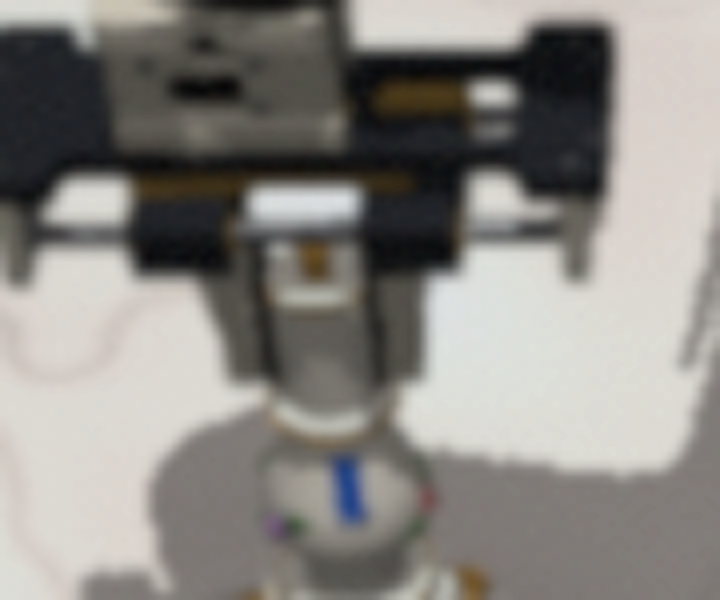

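The column is seated and upright, with its tape facing the foot's tape (about (347,490) in the crop). Height and force both give about 3 mm of squeeze, at a steady push of about 10.7 N.

```bash
python3 -c "
from station import order;print(order.job_done())"
```

```text
the job is handed in; nothing more can be done
None
```

I handed the job in with the column keyed and fully home in the hub, still gripped, pressing down at about 10.7 N with the cushion ring squeezed about 3 mm. It took about 12.5 s, the bystanders were left alone, and no verdict came back.

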